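# Turn back the half lid of the walnut pan

## Task

The walnuts are wanted for the next jar: open the steel pan by turning the half of its lid that has the finger tab right over on the hinge across the middle, until it lies flat on the other half. Do it with the fingers shut, hooking the fingertips under the tab and pushing the leaf over and down; do not pinch the lid, and do not fling it or let it slam. Leave the pan standing where it is, leave the jar, funnel and tongs alone, and finish with the hand clear of everything.

Things in the scene. Friction and masses are not known exactly. Their poses are not given: they have to be found in the camera images.
- pan_center (a point): Centre, half-way up, of a quarter-size steel catering pan standing loose on the table: 265 mm long (y), 162 mm wide (x), 100 mm high, about 2.4 kg with its walnuts. Axes: x along the lid's hinge, y along the pan towards the still half of the lid, z up. Rim flange 12 mm wide, 6 mm thick, outer edges at y = -132 and +132 mm; the end walls below stand 10 mm further in.
- spine (a point): Middle of the lid's hinge line, which runs along the pan's x across its middle, 105 mm above the table, 5 mm above the rim. Axes as the pan's. The lid is plain steel sheet, 158 mm wide, 5 mm thick. Its still half reaches from the hinge 131 mm to +y, its top face level with the hinge line. The turning half lies to -y when shut.
- lid_leaf (a joint): Angle (rad) of the lid's turning half, 131 mm long, 0.22 kg: 0 shut, level, top face level with the hinge line; grows as its tab end rises; 1.57 upright; 3.14 flat on the still half, former underside uppermost, 5 mm above the hinge line. The hinge is stiff: the leaf stays where it is left, needs 2 to 4 N at the tab to raise and a light push to lie fully down. May start a little ajar.
- tab (a point): Finger tab: flat tongue in the plane of the turning half, mid free end, 70 mm wide along the hinge, 5 mm thick. This point: mid-thickness, 150 mm from the hinge line, 2.5 mm under the top face. A 7 mm thick rolled edge ends it 168 mm from the hinge. It overhangs the pan's rim by 36 mm, free space below. Axes turn with the leaf: at angle 0 as the pan's, the tab pointing to -y.
- jar: Bystander: empty hexagonal glass jar with closed hinged steel lid, 70 mm across corners, 90 mm tall, loose; origin at the centre of its underside. (Five like it, 93 mm high, and a honey dipper are on a fixed aluminium tray beyond the pan, more than 0.75 m ahead of the robot.)
- funnel: Bystander: blue plastic funnel standing mouth down, 92 mm across (with a small ear, 62 mm from the axis), 92 mm tall, loose; origin at the centre of its mouth, on the table.
- tongs: Bystander: steel spring tongs lying closed, about 290 mm long along their x axis, 25 mm wide, 26 mm high, loose; origin near the middle, on the table.

How it is judged:
On the way, in this order (a step that is already met when the one before it is completed fails the run):
1. the leaf has been raised to upright (value of joint lid_leaf above 1.5 rad).
2. the leaf lies flat on the other half (value of joint lid_leaf above 3.06 rad), for 0.2 s.
At the end, for the whole second after the job is handed in: The turning half of the lid lies at rest flat on the other half (within 0.08 rad, about 5 degrees); the pan stands level within 25 mm of where it was; jar, funnel and tongs within 20 mm of where they were (value of joint lid_leaf above 3.06 rad and velocity of joint lid_leaf between -0.05 and 0.05 rad/s and distance of spine from where it was at the start of the episode below 0.025 m and angle between spine's own z axis and vertical below 0.05 rad and distance of each of jar, funnel, tongs from where it was at the start of the episode below 0.02 m); the robot touches nothing.
It fails at once if the pan is pushed more than 25 mm, lifted or tipped (distance of spine from where it was at the start of the episode above 0.025 m or angle between spine's own z axis and vertical above 0.15 rad).
It fails at once if jar, funnel or tongs are moved more than 20 mm (distance of any of jar, funnel, tongs from where it was at the start of the episode above 0.02 m).
It fails at once if the leaf is flung or slams (faster than 5 rad/s) (velocity of joint lid_leaf above 5 rad/s or velocity of joint lid_leaf below -5 rad/s).
It fails at once if the lid is taken between the fingers (the tab or an edge of the leaf lies at the grasp point) (contact force between the fingers and lid_leaf above 0.5 N and z of the grasp point in the frame of tab between -0.004 and 0.004 m and x of the grasp point in the frame of tab between -0.079 and 0.079 m and y of the grasp point in the frame of tab between -0.0165 and 0.145 m).
It also fails if it takes over 45 s, if anything falls off the work surface, if the arm or the gripper's body presses on something with over 40 N, if the wrist force passes 120 N, or if a joint passes its speed limit or range.

## Robot

A 7-joint arm with a two-finger parallel gripper is mounted at the origin on the work surface. World frame = base frame: x ahead of the robot, y to its left, z up, the work surface at z = 0. Lengths are in m, angles in rad, forces in N, time in s.
With the tool pointing down it reaches from about 0.425 to 0.875 m from the base axis. Payload 8.4 kg.
Tool frame: the origin (TCP) lies midway between the tips of the shut fingers; the grasp point (between the pads) lies 19 mm behind it; z points along the fingers, y is the line along which they close (so a half turn about z gives the same grasp; the last joint's range is limited). The gripper opens to 85 mm and grips with 20 to 120 N. Pads are 22 mm wide; open, the fingers measure 114 mm over their backs; the gripper's body (76 mm by 85 mm) begins 54 mm behind the grasp point. The pads swing forward as they close: fully open they stand 13 mm farther back than shut.
Start: joints at [1.182, 0.333, 0.04, 1.465, -0.013, 1.343, -0.059], TCP at [0.186, -0.623, 0.201] pointing down, gripper open.
Joint ranges: [-2.58, 2.58], [-0.38, 2.09], [-1.3, 1.39], [0.25, 2.4], [-1.5, 4.64], [0.08, 2.09], [-2.65, 2.65]. Speed limits (rad/s): [2.22, 2.22, 2.79, 2.79, 3.14, 3.14, 3.14].

## Interface

Orientations are given as a unit quaternion [x, y, z, w].
In Python, from rig import monitor, optics, job gives the robot as it stands.
- The arm moves only by the shell command python3 -m pendant 'ROWS' [OPENING] [FORCE]. ROWS is JSON, a list of rows, each an object with "dp": the shift along the tool's x, y, z in cm, a list of three; "delta_rot": the turn, a rotation vector about the tool's x, y, z in rad, a list of three. A call has 1 to 10 rows; each row shifts and turns the commanded pose from where the row before left it, along the tool's axes as they then stand; what a row does not reach is not made up. A row lasts 1/8 s, in which the tool goes at most 62.5 mm and 10.7 degrees, less where a joint would pass 70% of its speed; a pose out of reach is approached as far as the arm can. A call is refused whole if a number of a shift passes 6.25 or a number of a turn 0.188, either way. A call with a gripper value outside its range is refused whole. OPENING is the opening in per cent of the stroke, from 0 (shut) to 100 (fully open), set as the call begins (- or left out, the last holds). The fingers move at their own pace and stop on an object; FORCE is the grip in N (left out, the last holds). Time passes only in rows, so rows that do not move let the fingers close. It gives the time, the measured TCP pose, the force, the opening and the grip force at its end, in the units of the state.
- monitor.sense(): the state, without advancing time (a new reading comes with each control period).
- optics.read_camera(name): name is "scene" or "side" or "wrist"; returns a dict with "frame" (384x512x3 uint8, blue, green, red), "range_z" (384x512 float32, m along the optical axis (not along the pixel's ray), 0 where there is no reading), "intrinsics" (3x3 intrinsics, pixels), "rvec" (rotation vector, rad) and "tvec" (3), from world to camera coordinates, as OpenCV has them. Camera axes: x right, y down, z forward; pixel columns grow to the right and rows downward; lengths in m; the calibration is good to about 2 mm. A picture is of the moment at which its call begins.
- job.sign_off(): hands the job in; it is judged then, once.
Trained networks look in the newest picture that a camera, given by its name, has taken for a name from the list of things; names that differ only in an ending like _2 or _b are one class to them, and where a whole thing is asked for, a point or a joint stands for the part that bears it (a point fixed in the world has none). Each returns a list of dicts, best first, with "score" (0 to 1); they miss things now and then, are a little off and sometimes report something else, mostly with a low value. They report only what shows in the picture. A call takes as long as a camera call.
- optics.search_frame(camera, name): "xy" ([column, row] in pixels, amid what is visible of it).
- optics.outline_of(camera, name): "pixels" (384x512 bool, what is visible of it) and "xy" ([column, row] in pixels, amid what is visible of it).
The state is a dict: "t": time; "joint_pos": joint angles; "qd": joint speeds; "tau": joint torques, N m; "eef_pos": TCP position; "eef_rot": TCP orientation; "ft_force": force on the tool from outside, world axes, zero at the start; "torque": the same for the moment, N m; "width": finger opening in m; "grasp_force": force on a finger pad.
Only numpy, scipy, OpenCV 4.12 (cv2) and the standard library are available. Lean on these libraries where they do the work, as an engineer would, in place of code of your own. Each camera call takes 0.05 s, during which the arm holds its last target. There are 200 camera calls.

## Working session

There is one attempt and no reset: what is moved stays moved. The work goes in short steps, Python scripts to look and compute and a shell command to move; the robot and the scene stay as the last step left them, time stands still between calls to the robot, and variables do not carry over. Pictures are saved under pics/ and viewed, at most 10 in all, crops included, and the job is handed in when it is done.

```bash
mkdir -p pics
cat > h.py <<'E'
import numpy as np, cv2
from rig import monitor, optics, job
def pts(c):
    K=np.array(c["intrinsics"]);R=cv2.Rodrigues(np.array(c["rvec"],float))[0];t=np.array(c["tvec"],float).reshape(3)
    v,u=np.mgrid[:384,:512];z=c["range_z"]
    P=np.stack([(u-K[0,2])*z/K[0,0],(v-K[1,2])*z/K[1,1],z],-1)
    return (P-t)@R
E
python3 - <<'E'
from h import *
s=monitor.sense();print({k:np.round(s[k],3) for k in("t","eef_pos","eef_rot","ft_force","width")})
ims=[]
for cam in("scene","side"):
    c=optics.read_camera(cam);ims.append(c["frame"]);P=pts(c)
    np.save(cam+".npy",P)
    for n in("pan_center","lid_leaf","tab","jar","funnel","tongs"):
        for d in optics.outline_of(cam,n)[:1]:
            m=d["pixels"]&(c["range_z"]>0);q=P[m]
            print(cam,n,round(d["score"],2),np.round(d["xy"]),m.sum(),np.round(np.median(q,0),3),np.round(np.percentile(q,2,0),3),np.round(np.percentile(q,98,0),3))
cv2.imwrite("pics/a.png",cv2.resize(np.hstack(ims),(800,300)))
cv2.imwrite("pics/scene.png",cv2.resize(ims[0],(800,600)))
E
```

```text
{'t': np.float64(0.0), 'eef_pos': array([ 0.186, -0.622,  0.2  ]), 'eef_rot': array([ 0.99 ,  0.144, -0.   , -0.001]), 'ft_force': array([-0.573, -0.337,  0.503]), 'width': np.float64(0.085)}
scene pan_center 0.85 [247. 187.] 4921 [ 0.566 -0.045  0.103] [ 0.454 -0.189  0.005] [0.608 0.084 0.111]
scene lid_leaf 0.92 [225. 174.] 1749 [ 0.527 -0.116  0.106] [ 0.447 -0.203  0.101] [ 0.599 -0.044  0.112]
scene tab 0.75 [229. 175.] 1716 [ 0.527 -0.114  0.106] [ 0.45  -0.202  0.101] [ 0.599 -0.043  0.112]
scene jar 0.83 [381. 182.] 572 [0.466 0.373 0.066] [0.423 0.346 0.003] [0.479 0.403 0.092]
scene funnel 0.87 [133. 197.] 613 [ 0.573 -0.417  0.021] [ 0.534 -0.464 -0.001] [ 0.603 -0.373  0.09 ]
scene tongs 0.74 [386. 239.] 507 [0.668 0.365 0.013] [ 0.536  0.351 -0.003] [0.795 0.375 0.026]
side pan_center 0.92 [269. 203.] 4198 [0.513 0.002 0.102] [ 0.444 -0.196 -0.   ] [0.597 0.093 0.11 ]
side lid_leaf 0.91 [277. 185.] 1312 [ 0.517 -0.11   0.105] [ 0.445 -0.198  0.1  ] [ 0.595 -0.039  0.111]
side tab 0.79 [274. 183.] 1360 [ 0.517 -0.111  0.105] [ 0.444 -0.208  0.096] [ 0.596 -0.038  0.111]
side jar 0.77 [249. 318.] 817 [0.437 0.398 0.07 ] [ 0.41   0.359 -0.   ] [0.469 0.412 0.092]
side funnel 0.81 [290. 153.] 378 [ 0.551 -0.406  0.02 ] [ 0.514 -0.434 -0.002] [ 0.592 -0.373  0.086]
side tongs 0.91 [179. 308.] 825 [0.647 0.371 0.011] [ 0.53   0.357 -0.003] [0.787 0.38  0.024]
```

View pics/a.png

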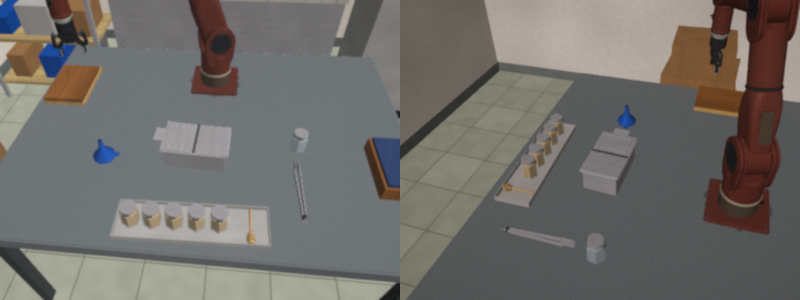

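View pics/scene.png

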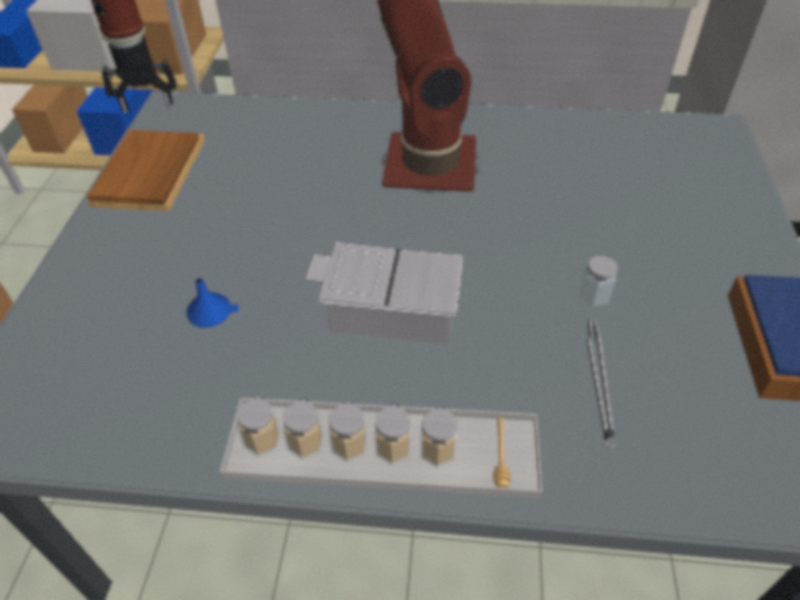

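The pictures show the pan with its hinge groove at scene pixels (395,275) of the 800-wide view. The tab points left, towards world -y, at (320,267). The funnel is at (208,308), and the jar and tongs are far off on the +y side. Next I fit the pan pose.

Run:
```python
from h import *
Q=[]
for cam in("scene","side"):
    P=np.load(cam+".npy").reshape(-1,3)
    m=(P[:,2]>.094)&(P[:,2]<.135)&(abs(P[:,0]-.52)<.12)&(abs(P[:,1]+.06)<.2)
    q=P[m];q0=q
    body=q[q[:,1]>-.165]
    r=cv2.minAreaRect(body[:,:2].astype(np.float32)*1000);print(cam,len(q),r)
    for a in np.arange(-.24,.12,.02):
        w=q[(q[:,1]>=a)&(q[:,1]<a+.02)]
        if len(w)>3: print(round(a+.01,3),len(w),np.round(np.percentile(w[:,0],[3,97]),3),np.round(np.median(w[:,2]),4), round(np.percentile(w[:,1],1),3),round(np.percentile(w[:,1],99),3))
```

```text
scene 3589 ((527.2503662109375, -37.44102478027344), (259.2934875488281, 167.71995544433594), 87.3733901977539)
-0.21 51 [0.486 0.553] 0.1097 -0.21 -0.2
-0.19 105 [0.486 0.552] 0.1085 -0.2 -0.18
-0.17 204 [0.456 0.601] 0.1078 -0.18 -0.16
-0.15 257 [0.447 0.601] 0.1075 -0.16 -0.14
-0.13 255 [0.448 0.601] 0.1067 -0.14 -0.12
-0.11 258 [0.45  0.603] 0.1058 -0.12 -0.1
-0.09 254 [0.453 0.603] 0.1052 -0.1 -0.08
-0.07 253 [0.45  0.604] 0.1048 -0.08 -0.06
-0.05 252 [0.453 0.607] 0.1047 -0.06 -0.04
-0.03 252 [0.455 0.606] 0.1038 -0.04 -0.02
-0.01 259 [0.455 0.609] 0.1034 -0.02 -0.0
0.01 256 [0.457 0.608] 0.1035 0.0 0.02
0.03 261 [0.457 0.61 ] 0.1035 0.02 0.04
0.05 259 [0.459 0.61 ] 0.1038 0.04 0.06
0.07 262 [0.459 0.612] 0.1034 0.06 0.08
0.09 151 [0.458 0.609] 0.1029 0.08 0.093
side 2972 ((521.4822998046875, -34.65077209472656), (266.1568298339844, 162.5138702392578), 87.293701171875)
-0.21 22 [0.482 0.548] 0.1086 -0.21 -0.2
-0.19 71 [0.483 0.548] 0.1072 -0.2 -0.181
-0.17 138 [0.447 0.591] 0.1066 -0.179 -0.16
-0.15 170 [0.439 0.592] 0.1064 -0.16 -0.141
-0.13 201 [0.44  0.593] 0.1057 -0.14 -0.12
-0.11 185 [0.441 0.593] 0.1045 -0.12 -0.1
-0.09 201 [0.444 0.592] 0.1041 -0.1 -0.08
-0.07 197 [0.443 0.594] 0.1039 -0.079 -0.06
-0.05 178 [0.444 0.596] 0.1033 -0.06 -0.04
-0.03 242 [0.446 0.597] 0.1032 -0.04 -0.02
-0.01 202 [0.447 0.598] 0.1023 -0.02 -0.0
0.01 218 [0.446 0.598] 0.1027 0.0 0.019
0.03 225 [0.448 0.6  ] 0.103 0.021 0.04
0.05 226 [0.449 0.601] 0.102 0.04 0.06
0.07 237 [0.45 0.6 ] 0.1027 0.06 0.08
0.09 258 [0.453 0.602] 0.1013 0.08 0.098
```

```bash
python3 -m pendant '[{"dp":[5,0,-2],"delta_rot":[0,0,0]},{"dp":[5,0,-2],"delta_rot":[0.15,0,0]},{"dp":[5,0,0],"delta_rot":[0.15,0,0]}]' 0 20; python3 -c "
from h import *
s=monitor.sense();print(np.round(s['joint_pos'],3))
from scipy.spatial.transform import Rotation as R
print(R.from_quat(s['eef_rot']).as_matrix().round(3))"
```

```text
t: 1.08
eef_pos: [0.3309, -0.5799, 0.2444]
eef_rot: [0.978, 0.143, -0.021, -0.147]
ft_force: [1.4, -2.2, 0.2]
width: 0.032
grasp_force: 0.0
[ 1.033  0.612 -0.007  1.01  -0.073  1.809 -0.261]
[[ 0.958  0.273 -0.083]
 [ 0.286 -0.916  0.283]
 [ 0.001 -0.295 -0.956]]
```

```bash
cat >> h.py <<'E'
from scipy.spatial.transform import Rotation as R, Slerp
import json
YAW=-0.045; H=np.array([.525,-.037,.105]); C,S=np.cos(YAW),np.sin(YAW)
def rot(a): # a deg below horizontal
    a=np.radians(a);x=np.array([C,S,0]);z=np.array([-S*np.cos(a),C*np.cos(a),-np.sin(a)])
    return R.from_matrix(np.stack([x,np.cross(z,x),z],1))
def pan(x,y,z): return H+[C*x-S*y,S*x+C*y,z]   # pan axes about the hinge middle, m
def plan(*way): # way: (p,a,rows)
    s=monitor.sense();p=np.array(s["eef_pos"]);q=R.from_quat(s["eef_rot"])
    print("z",np.round(q.as_matrix()[:,2],2),"pan",np.round(R.from_euler("z",-YAW).apply(p-H),4),"j",np.round(s["joint_pos"],2),"f",np.round(s["ft_force"],1))
    for P,a,n in way:
        Q=rot(a);sl=Slerp([0,1],R.concatenate([q,Q]));p0=p
        for i in range(1,n+1):
            pn=p0+(P-p0)*i/n;qn=sl(i/n);qo=sl((i-1)/n)
            print(json.dumps({"dp":np.round(qo.inv().apply(pn-p)*100,2).tolist(),"delta_rot":np.round((qo.inv()*qn).as_rotvec(),3).tolist()}));p=pn
        q=Q
E
python3 -c "
from h import *
plan((pan(0,-.235,.11),35,9))"
```

```text
z [-0.08  0.28 -0.96] pan [-0.1694 -0.5511  0.1394] j [ 1.03  0.61 -0.01  1.01 -0.07  1.81 -0.26] f [ 1.4 -2.2  0.2]
{"dp": [2.93, -2.48, 1.11], "delta_rot": [0.073, 0.022, 0.031]}
{"dp": [2.83, -2.48, 1.36], "delta_rot": [0.073, 0.022, 0.031]}
{"dp": [2.72, -2.46, 1.6], "delta_rot": [0.073, 0.022, 0.031]}
{"dp": [2.61, -2.42, 1.83], "delta_rot": [0.073, 0.022, 0.031]}
{"dp": [2.49, -2.35, 2.06], "delta_rot": [0.073, 0.022, 0.031]}
{"dp": [2.37, -2.27, 2.29], "delta_rot": [0.073, 0.022, 0.031]}
{"dp": [2.25, -2.17, 2.5], "delta_rot": [0.073, 0.022, 0.031]}
{"dp": [2.13, -2.04, 2.7], "delta_rot": [0.073, 0.022, 0.031]}
{"dp": [2.0, -1.9, 2.89], "delta_rot": [0.073, 0.022, 0.031]}
```

```bash
python3 -m pendant '[{"dp":[2.9,-2.5,1.1],"delta_rot":[0.073,0.022,0.031]},{"dp":[2.8,-2.5,1.4],"delta_rot":[0.073,0.022,0.031]},{"dp":[2.7,-2.5,1.6],"delta_rot":[0.073,0.022,0.031]},{"dp":[2.6,-2.4,1.8],"delta_rot":[0.073,0.022,0.031]},{"dp":[2.5,-2.4,2.0],"delta_rot":[0.073,0.022,0.031]},{"dp":[2.4,-2.3,2.3],"delta_rot":[0.073,0.022,0.031]},{"dp":[2.3,-2.2,2.5],"delta_rot":[0.073,0.022,0.031]},{"dp":[2.1,-2.0,2.7],"delta_rot":[0.073,0.022,0.031]},{"dp":[2.0,-1.9,2.9],"delta_rot":[0.073,0.022,0.031]},{"dp":[0,0,0],"delta_rot":[0,0,0]}]'
python3 - <<'E'
from h import *
plan((pan(0,-.235,-.01),35,5))
c=optics.read_camera("side");cv2.imwrite("pics/b.png",cv2.resize(c["frame"][60:300,180:500],(800,600)))
E
```

```text
t: 2.33
eef_pos: [0.5131, -0.2685, 0.2108]
eef_rot: [0.885, -0.021, 0.007, -0.465]
ft_force: [-0.5, -0.4, 0.1]
width: -0.0003
grasp_force: 0.0
z [ 0.03  0.82 -0.57] pan [-0.0015 -0.2318  0.1058] j [ 0.9   0.7  -0.14  1.26 -0.61  1.87 -0.83] f [-0.5 -0.4  0.1]
{"dp": [0.04, 1.94, 1.26], "delta_rot": [-0.001, 0.001, -0.001]}
{"dp": [0.04, 1.94, 1.27], "delta_rot": [-0.001, 0.001, -0.001]}
{"dp": [0.04, 1.94, 1.27], "delta_rot": [-0.001, 0.001, -0.001]}
{"dp": [0.04, 1.94, 1.27], "delta_rot": [-0.001, 0.001, -0.001]}
{"dp": [0.03, 1.94, 1.27], "delta_rot": [-0.001, 0.001, -0.001]}
```

View pics/b.png

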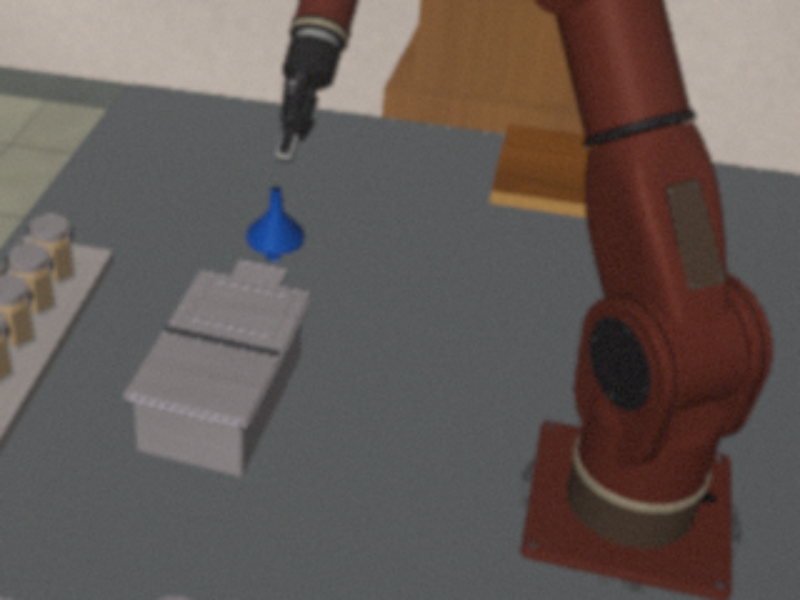

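The fingers are shut at about (287,150), behind and above the funnel in this view, and point toward the pan. The tab is at (260,272). Next I descend in front of the tab and slide under it.

```bash
python3 -m pendant '[{"dp":[0,2.4,1.6],"delta_rot":[0,0,0]},{"dp":[0,2.4,1.6],"delta_rot":[0,0,0]},{"dp":[0,2.4,1.6],"delta_rot":[0,0,0]},{"dp":[0,2.4,1.6],"delta_rot":[0,0,0]},{"dp":[0,2.4,1.8],"delta_rot":[0,0,0]},{"dp":[0,0,0],"delta_rot":[0,0,0]}]'
python3 - <<'E'
from h import *
plan((pan(0,-.15,-.04),35,8))
for cam in("scene","side"):
    c=optics.read_camera(cam);P=pts(c).reshape(-1,3)-H;P=R.from_euler("z",-YAW).apply(P)
    t=P[(abs(P[:,0])<.03)&(P[:,1]<-.138)&(P[:,1]>-.18)&(P[:,2]>-.02)&(P[:,2]<.03)]
    if len(t): print(cam,len(t),np.percentile(t[:,0],[5,95]).round(3),np.percentile(t[:,1],[0,1,3]).round(3),np.median(t[:,2]).round(4))
E
```

```text
t: 3.12
eef_pos: [0.5107, -0.2712, 0.0638]
eef_rot: [0.885, -0.022, 0.007, -0.464]
ft_force: [-0.6, 0.4, -0.3]
width: 0.0003
grasp_force: 0.0
z [ 0.03  0.82 -0.57] pan [-0.0037 -0.2346 -0.0412] j [ 0.9   0.84 -0.13  1.33 -0.57  1.7  -0.7 ] f [-0.6  0.4 -0.3]
{"dp": [0.05, -0.61, 0.86], "delta_rot": [-0.001, 0.001, -0.001]}
{"dp": [0.05, -0.61, 0.86], "delta_rot": [-0.001, 0.001, -0.001]}
{"dp": [0.05, -0.62, 0.86], "delta_rot": [-0.001, 0.001, -0.001]}
{"dp": [0.05, -0.62, 0.86], "delta_rot": [-0.001, 0.001, -0.001]}
{"dp": [0.05, -0.62, 0.86], "delta_rot": [-0.001, 0.001, -0.001]}
{"dp": [0.05, -0.62, 0.86], "delta_rot": [-0.001, 0.001, -0.001]}
{"dp": [0.05, -0.62, 0.86], "delta_rot": [-0.001, 0.001, -0.001]}
{"dp": [0.05, -0.62, 0.86], "delta_rot": [-0.001, 0.001, -0.001]}
scene 151 [-0.026  0.027] [-0.173 -0.172 -0.171] 0.0043
side 105 [-0.026  0.025] [-0.172 -0.17  -0.169] 0.0027
```

```bash
python3 -m pendant '[{"dp":[0.1,-1.2,1.7],"delta_rot":[0,0,0]},{"dp":[0.1,-1.2,1.7],"delta_rot":[0,0,0]},{"dp":[0.1,-1.2,1.7],"delta_rot":[0,0,0]},{"dp":[0.1,-1.2,1.7],"delta_rot":[0,0,0]},{"dp":[0,0,0],"delta_rot":[0,0,0]}]'
python3 - <<'E'
from h import *
plan((pan(0,-.148,.02),35,6))
c=optics.read_camera("side");cv2.imwrite("pics/c.png",cv2.resize(c["frame"][100:220,220:380],(800,600)))
E
```

```text
t: 3.85
eef_pos: [0.5205, -0.1882, 0.069]
eef_rot: [0.886, -0.02, 0.009, -0.463]
ft_force: [0.8, 0.0, -0.3]
width: 0.0001
grasp_force: 0.0
z [ 0.03  0.82 -0.57] pan [ 0.0023 -0.1513 -0.036 ] j [ 0.84  0.75 -0.16  1.5  -0.61  1.58 -0.72] f [ 0.8  0.  -0.3]
{"dp": [-0.04, -0.8, -0.49], "delta_rot": [-0.0, 0.0, -0.0]}
{"dp": [-0.04, -0.8, -0.49], "delta_rot": [-0.0, 0.0, -0.0]}
{"dp": [-0.04, -0.8, -0.49], "delta_rot": [-0.0, 0.0, -0.0]}
{"dp": [-0.04, -0.8, -0.49], "delta_rot": [-0.0, 0.0, -0.0]}
{"dp": [-0.04, -0.8, -0.49], "delta_rot": [-0.0, 0.0, -0.0]}
{"dp": [-0.04, -0.8, -0.49], "delta_rot": [-0.0, 0.0, -0.0]}
```

View pics/c.png

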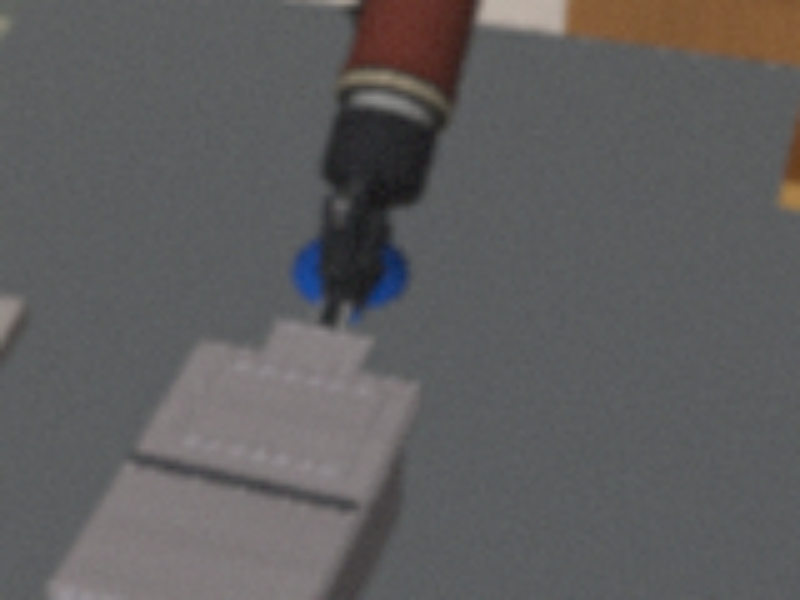

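The fingertips are at (340,320), going in under the tab at (320,340), with no contact force. Now I lift.

```bash
cat >> h.py <<'E'
def leaf(th,a,s=.125,h=.014):
    t=np.radians(th);b=np.radians(a)
    c=s*np.array([-np.cos(t),np.sin(t)])+.005*np.array([-np.sin(t),-np.cos(t)])-h*np.array([np.sin(b),np.cos(b)])
    return pan(0,*c)
def angle():
    for cam in("scene","side"):
        c=optics.read_camera(cam);d=optics.outline_of(cam,"lid_leaf")[:1]
        if not d: continue
        q=R.from_euler("z",-YAW).apply(pts(c)[d[0]["pixels"]&(c["range_z"]>0)]-H)
        q=q[(abs(q[:,0])<.09)&(np.hypot(q[:,1],q[:,2])<.18)&(np.hypot(q[:,1],q[:,2])>.06)]
        print(cam,round(d[0]["score"],2),len(q),"leaf deg",np.degrees(np.percentile(np.arctan2(q[:,2],-q[:,1]),[10,50,90])).round(1))
E
python3 -m pendant '[{"dp":[0,-0.8,-0.5],"delta_rot":[0,0,0]},{"dp":[0,-0.8,-0.5],"delta_rot":[0,0,0]},{"dp":[0,-0.8,-0.5],"delta_rot":[0,0,0]},{"dp":[0,-0.8,-0.5],"delta_rot":[0,0,0]},{"dp":[0,-0.8,-0.5],"delta_rot":[0,0,0]},{"dp":[0,-0.8,-0.5],"delta_rot":[0,0,0]},{"dp":[0,0,0],"delta_rot":[0,0,0]}]'
python3 -c "
from h import *
angle();plan((leaf(35,35),35,5),(leaf(60,35),35,5))"
```

```text
t: 4.78
eef_pos: [0.5204, -0.1867, 0.1245]
eef_rot: [0.886, -0.021, 0.009, -0.462]
ft_force: [-0.1, 0.5, 0.6]
width: 0.0001
grasp_force: 0.0
scene 0.68 1041 leaf deg [-0.4  1.2  2.7]
side 0.93 797 leaf deg [-1.4  0.6  2.3]
z [ 0.03  0.82 -0.57] pan [ 0.0016 -0.1495  0.0183] j [ 0.84  0.68 -0.17  1.49 -0.62  1.64 -0.77] f [-0.6 -0.7 -0.1]
{"dp": [-0.04, -1.03, 0.16], "delta_rot": [-0.001, 0.0, -0.001]}
{"dp": [-0.04, -1.03, 0.16], "delta_rot": [-0.001, 0.0, -0.001]}
{"dp": [-0.04, -1.03, 0.16], "delta_rot": [-0.001, 0.0, -0.001]}
{"dp": [-0.03, -1.03, 0.16], "delta_rot": [-0.001, 0.0, -0.001]}
{"dp": [-0.03, -1.03, 0.16], "delta_rot": [-0.001, 0.0, -0.001]}
{"dp": [0.0, -1.07, 0.19], "delta_rot": [0.0, 0.0, 0.0]}
{"dp": [-0.0, -1.07, 0.19], "delta_rot": [0.0, 0.0, 0.0]}
{"dp": [0.0, -1.07, 0.19], "delta_rot": [0.0, 0.0, 0.0]}
{"dp": [-0.0, -1.07, 0.19], "delta_rot": [0.0, 0.0, 0.0]}
{"dp": [0.0, -1.07, 0.19], "delta_rot": [0.0, 0.0, 0.0]}
```

Run:
```python
from h import *
a=optics.read_camera("side")["frame"][100:220,220:380];b=optics.read_camera("scene")["frame"][90:210,170:330]
cv2.imwrite("pics/d.png",cv2.resize(np.hstack([a,b]),(800,300),interpolation=cv2.INTER_CUBIC))
```

```text
(no output)
```

View pics/d.png

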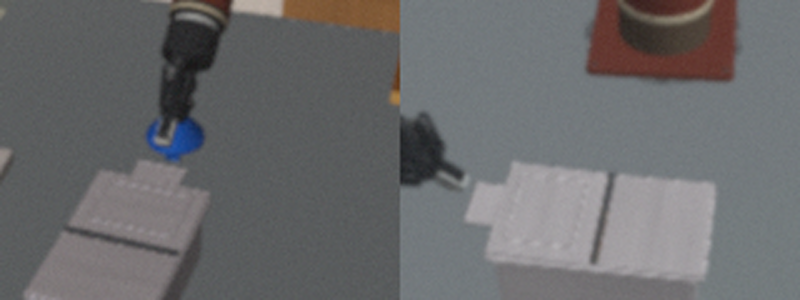

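The tip, at (465,183) in the right-hand half, is left of the tab and above it, so the fingers missed. I'll measure where the tip really is against the reported TCP.

Run:
```python
from h import *
s=monitor.sense();print(s["t"],np.round(s["eef_pos"],4))
K=None
for cam in("scene","side"):
    c=optics.read_camera(cam);P=pts(c);K=np.array(c["intrinsics"])
    for nm,p in(("tcp",s["eef_pos"]),("pantab",pan(0,-.15,0))):
        uv=cv2.projectPoints(np.array([p],float),np.array(c["rvec"],float),np.array(c["tvec"],float),K,None)[0].ravel();print(cam,nm,uv.round(1))
    q=P.reshape(-1,3);m=(q[:,2]>.118)&(q[:,2]<.3)&(abs(q[:,0]-.52)<.06)&(q[:,1]>-.35)&(q[:,1]<.1)
    w=q[m];i=np.argsort(-w[:,1])[:12];print(w[i].round(3).tolist())
    i=np.argsort(w[:,2])[:8];print("low",w[i].round(3).tolist())
```

```text
5.075 [ 0.5199 -0.1865  0.1233]
scene tcp [204.1 167.8]
scene pantab [204.7 171.6]
[[0.519, -0.209, 0.15], [0.522, -0.209, 0.144], [0.52, -0.209, 0.146], [0.514, -0.21, 0.149], [0.522, -0.211, 0.157], [0.528, -0.211, 0.145], [0.519, -0.211, 0.158], [0.524, -0.212, 0.146], [0.521, -0.212, 0.151], [0.522, -0.212, 0.148], [0.529, -0.212, 0.159], [0.526, -0.212, 0.161]]
low [[0.53, -0.214, 0.139], [0.527, -0.231, 0.139], [0.526, -0.315, 0.139], [0.531, -0.22, 0.14], [0.526, -0.318, 0.14], [0.524, -0.234, 0.14], [0.525, -0.303, 0.14], [0.525, -0.296, 0.14]]
side tcp [282.  165.3]
side pantab [282.5 169.7]
[[0.518, -0.203, 0.147], [0.514, -0.204, 0.151], [0.522, -0.205, 0.145], [0.515, -0.205, 0.155], [0.511, -0.205, 0.147], [0.522, -0.206, 0.153], [0.519, -0.207, 0.152], [0.509, -0.209, 0.145], [0.513, -0.209, 0.16], [0.506, -0.209, 0.153], [0.516, -0.209, 0.155], [0.527, -0.21, 0.149]]
low [[0.525, -0.216, 0.132], [0.509, -0.211, 0.135], [0.507, -0.216, 0.136], [0.52, -0.211, 0.137], [0.517, -0.212, 0.137], [0.501, -0.311, 0.138], [0.51, -0.212, 0.138], [0.513, -0.21, 0.139]]
```

Run:
```python
from h import *
for cam in("scene","side"):
    q=np.load(cam+".npy").reshape(-1,3);w=q[(abs(q[:,0]-.186)<.08)&(abs(q[:,1]+.622)<.09)&(q[:,2]>.06)&(q[:,2]<.4)]
    print("start",cam,len(w),np.percentile(w[:,2],[0,1,3]).round(3),w[:,:2].mean(0).round(3))
s=monitor.sense();T=R.from_quat(s["eef_rot"])
for cam in("scene","side"):
    q=T.inv().apply(pts(optics.read_camera(cam)).reshape(-1,3)-s["eef_pos"])*1000
    w=q[(abs(q[:,0])<25)&(abs(q[:,1])<30)&(q[:,2]<0)&(q[:,2]>-110)]
    w=w[(w@T.as_matrix().T)[:,2]/1000+s["eef_pos"][2]>.118]
    for a in range(-90,0,6):
        k=w[(w[:,2]>=a)&(w[:,2]<a+6)]
        if len(k)>2: print(cam,a,len(k),"x",np.percentile(k[:,0],[5,95]).round(),"y",np.percentile(k[:,1],[5,50,95]).round())
```

```text
start scene 1063 [0.239 0.249 0.257] [ 0.199 -0.615]
start side 653 [0.24  0.243 0.249] [ 0.182 -0.592]
scene -90 31 x [-8. 14.] y [-28.  -5.  26.]
scene -84 34 x [-4. 16.] y [-29.  -6.  26.]
scene -78 22 x [ 5. 15.] y [-26.  -2.  25.]
scene -72 17 x [-5. 11.] y [-14. -10.   9.]
scene -66 18 x [-4. 13.] y [-13.  -6.  10.]
scene -60 18 x [-4. 12.] y [-13.  -8.   6.]
scene -54 19 x [-1. 12.] y [-15.  -9.   4.]
scene -48 18 x [-4. 14.] y [-11.  -6.   7.]
scene -42 16 x [-3. 12.] y [-12.  -8.   6.]
scene -36 10 x [-7. 13.] y [-5. -3.  4.]
side -90 13 x [-16.   7.] y [-27.  -8.  26.]
side -84 12 x [-14.   5.] y [-29. -14.  25.]
side -78 17 x [-15.   8.] y [-30. -24.  10.]
side -72 26 x [-15.  10.] y [-22. -13.   9.]
side -66 10 x [-11.  10.] y [-11.  -7.  -2.]
side -60 14 x [-14.   4.] y [-15. -10.  -1.]
side -54 15 x [-13.   7.] y [-14.  -7.   3.]
side -48 10 x [-12.   6.] y [-17.  -3.   5.]
side -42 11 x [-10.   7.] y [-15.  -9.  -2.]
side -36 14 x [-13.   6.] y [-11.  -7.  -0.]
side -30 11 x [-13.   6.] y [-11.  -6.   8.]
```

At both the start pose and here, the real fingertips sit about 28 mm behind the reported TCP along tool z. So they passed just outside the tab and nothing was touched. I'll put the offset in the helper, back off, go down and redo the insertion.

```bash
cat >> h.py <<'E'
OFF=.028; _plan=plan
def plan(*way):
    s=monitor.sense();z=R.from_quat(s["eef_rot"]).as_matrix()[:,2]
    print("tip(pan)",R.from_euler("z",-YAW).apply(np.array(s["eef_pos"])-OFF*z-H).round(4))
    _plan(*[(P+OFF*rot(a).as_matrix()[:,2],a,n) for P,a,n in way])
E
python3 -c "
from h import *
plan((pan(0,-.205,.02),35,2),(pan(0,-.2,-.04),35,3),(pan(0,-.146,-.04),35,4))"
```

```text
tip(pan) [ 0.0018 -0.1726  0.0345]
z [ 0.03  0.82 -0.57] pan [ 0.0018 -0.1496  0.0186] j [ 0.84  0.68 -0.17  1.49 -0.62  1.64 -0.77] f [ 0.6  0.8 -0.1]
{"dp": [-0.08, 1.53, -0.92], "delta_rot": [-0.001, 0.001, -0.002]}
{"dp": [-0.08, 1.53, -0.91], "delta_rot": [-0.001, 0.001, -0.002]}
{"dp": [0.0, 1.54, 1.28], "delta_rot": [0.0, 0.0, 0.0]}
{"dp": [-0.0, 1.54, 1.28], "delta_rot": [0.0, 0.0, 0.0]}
{"dp": [0.0, 1.54, 1.28], "delta_rot": [0.0, 0.0, 0.0]}
{"dp": [-0.0, -0.77, 1.11], "delta_rot": [0.0, 0.0, 0.0]}
{"dp": [-0.0, -0.77, 1.11], "delta_rot": [0.0, 0.0, 0.0]}
{"dp": [-0.0, -0.77, 1.11], "delta_rot": [0.0, 0.0, 0.0]}
{"dp": [-0.0, -0.77, 1.11], "delta_rot": [0.0, 0.0, 0.0]}
```

```bash
python3 -m pendant '[{"dp":[-0.1,1.5,-0.9],"delta_rot":[0,0,0]},{"dp":[-0.1,1.5,-0.9],"delta_rot":[0,0,0]},{"dp":[0,1.5,1.3],"delta_rot":[0,0,0]},{"dp":[0,1.5,1.3],"delta_rot":[0,0,0]},{"dp":[0,1.6,1.2],"delta_rot":[0,0,0]},{"dp":[0,-0.8,1.1],"delta_rot":[0,0,0]},{"dp":[0,-0.8,1.1],"delta_rot":[0,0,0]},{"dp":[0,-0.8,1.1],"delta_rot":[0,0,0]},{"dp":[0,-0.8,1.1],"delta_rot":[0,0,0]},{"dp":[0,0,0],"delta_rot":[0,0,0]}]'
python3 - <<'E'
from h import *
plan((pan(0,-.146,.02),35,6))
a=optics.read_camera("side")["frame"][100:220,220:380];b=optics.read_camera("scene")["frame"][90:210,150:310]
cv2.imwrite("pics/e.png",cv2.resize(np.hstack([a,b]),(800,300),interpolation=cv2.INTER_CUBIC))
E
```

```text
t: 6.52
eef_pos: [0.5192, -0.159, 0.0515]
eef_rot: [0.887, -0.021, 0.009, -0.462]
ft_force: [-0.8, -1.4, -0.1]
width: -0.0005
grasp_force: 0.6
tip(pan) [-0.0002 -0.1451 -0.0374]
z [ 0.04  0.82 -0.57] pan [-0.0003 -0.1221 -0.0535] j [ 0.82  0.73 -0.18  1.56 -0.62  1.52 -0.71] f [-0.8 -1.4 -0.1]
{"dp": [0.0, -0.78, -0.56], "delta_rot": [-0.0, 0.0, -0.001]}
{"dp": [0.0, -0.78, -0.56], "delta_rot": [-0.0, 0.0, -0.001]}
{"dp": [0.0, -0.78, -0.56], "delta_rot": [-0.0, 0.0, -0.001]}
{"dp": [0.0, -0.78, -0.56], "delta_rot": [-0.0, 0.0, -0.001]}
{"dp": [0.0, -0.77, -0.56], "delta_rot": [-0.0, 0.0, -0.001]}
{"dp": [0.0, -0.77, -0.56], "delta_rot": [-0.0, 0.0, -0.001]}
```

View pics/e.png

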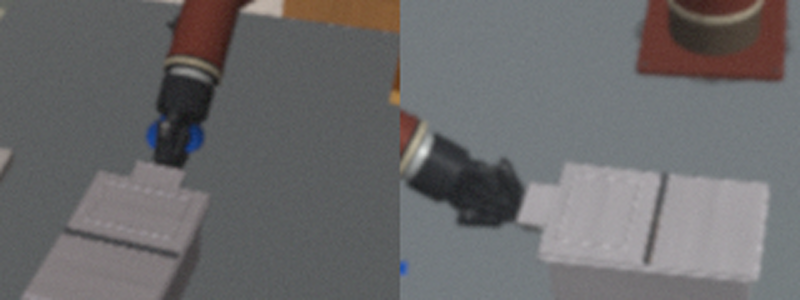

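The fingers now go under the tab, at (520,205) in the scene half and (165,165) in the side half, and no tips show. Now I lift.

```bash
python3 -m pendant '[{"dp":[0,-0.8,-0.6],"delta_rot":[0,0,0]},{"dp":[0,-0.8,-0.6],"delta_rot":[0,0,0]},{"dp":[0,-0.8,-0.5],"delta_rot":[0,0,0]},{"dp":[0,-0.8,-0.5],"delta_rot":[0,0,0]},{"dp":[0,-0.8,-0.5],"delta_rot":[0,0,0]},{"dp":[0,-0.8,-0.5],"delta_rot":[0,0,0]},{"dp":[0,0,0],"delta_rot":[0,0,0]}]'
python3 -c "
from h import *
angle();plan((leaf(35,35),35,5),(leaf(60,35),35,5))"
```

```text
t: 7.5
eef_pos: [0.5197, -0.158, 0.1098]
eef_rot: [0.886, -0.021, 0.009, -0.463]
ft_force: [0.3, -0.6, 0.3]
width: -0.0001
grasp_force: 0.0
scene 0.73 1051 leaf deg [16.9 18.4 19.7]
side 0.75 980 leaf deg [15.5 18.  20.1]
tip(pan) [-0.0002 -0.144   0.0197]
z [ 0.04  0.82 -0.57] pan [-0.0003 -0.121   0.0037] j [ 0.83  0.66 -0.18  1.55 -0.63  1.59 -0.76] f [-0.8 -0.7  0.1]
{"dp": [0.0, -0.95, 0.09], "delta_rot": [-0.001, 0.0, -0.001]}
{"dp": [0.0, -0.95, 0.09], "delta_rot": [-0.001, 0.0, -0.001]}
{"dp": [0.0, -0.95, 0.09], "delta_rot": [-0.001, 0.0, -0.001]}
{"dp": [0.0, -0.95, 0.09], "delta_rot": [-0.001, 0.0, -0.001]}
{"dp": [0.0, -0.95, 0.08], "delta_rot": [-0.001, 0.0, -0.001]}
{"dp": [0.0, -1.07, 0.19], "delta_rot": [0.0, 0.0, 0.0]}
{"dp": [-0.0, -1.07, 0.19], "delta_rot": [0.0, 0.0, 0.0]}
{"dp": [0.0, -1.07, 0.19], "delta_rot": [0.0, 0.0, 0.0]}
{"dp": [-0.0, -1.07, 0.19], "delta_rot": [0.0, 0.0, 0.0]}
{"dp": [0.0, -1.07, 0.19], "delta_rot": [0.0, 0.0, 0.0]}
```

```bash
python3 -m pendant '[{"dp":[0,-1,0.1],"delta_rot":[0,0,0]},{"dp":[0,-1,0.1],"delta_rot":[0,0,0]},{"dp":[0,-1,0.1],"delta_rot":[0,0,0]},{"dp":[0,-1,0.1],"delta_rot":[0,0,0]},{"dp":[0,-1,0.1],"delta_rot":[0,0,0]},{"dp":[0,-1.1,0.2],"delta_rot":[0,0,0]},{"dp":[0,-1.1,0.2],"delta_rot":[0,0,0]},{"dp":[0,-1.1,0.2],"delta_rot":[0,0,0]},{"dp":[0,-1,0.2],"delta_rot":[0,0,0]},{"dp":[0,0,0],"delta_rot":[0,0,0]}]'
python3 -c "
from h import *
angle();plan((leaf(80,38),38,4),(leaf(100,44),44,5))"
```

```text
t: 8.95
eef_pos: [0.5226, -0.0928, 0.1785]
eef_rot: [0.886, -0.02, 0.008, -0.463]
ft_force: [-0.2, -0.3, -0.3]
width: 0.0001
grasp_force: 0.0
scene 0.7 858 leaf deg [53.2 54.5 55.6]
side 0.67 1278 leaf deg [52.2 55.  57.5]
tip(pan) [-0.     -0.0799  0.0883]
z [ 0.03  0.82 -0.57] pan [-0.0001 -0.0569  0.0723] j [ 0.79  0.52 -0.22  1.63 -0.69  1.59 -0.86] f [-0.3  0.  -0.2]
{"dp": [-0.0, -1.07, 0.59], "delta_rot": [-0.014, 0.001, -0.001]}
{"dp": [-0.0, -1.08, 0.57], "delta_rot": [-0.014, 0.001, -0.001]}
{"dp": [0.0, -1.08, 0.56], "delta_rot": [-0.014, 0.001, -0.001]}
{"dp": [0.0, -1.09, 0.54], "delta_rot": [-0.014, 0.001, -0.001]}
{"dp": [-0.0, -0.5, 0.63], "delta_rot": [-0.021, 0.0, -0.0]}
{"dp": [0.0, -0.52, 0.62], "delta_rot": [-0.021, 0.0, 0.0]}
{"dp": [-0.0, -0.53, 0.61], "delta_rot": [-0.021, 0.0, 0.0]}
{"dp": [0.0, -0.54, 0.6], "delta_rot": [-0.021, 0.0, -0.0]}
{"dp": [-0.0, -0.56, 0.59], "delta_rot": [-0.021, -0.0, -0.0]}
```

```bash
python3 -m pendant '[{"dp":[0,-1.1,0.6],"delta_rot":[-0.014,0,0]},{"dp":[0,-1.1,0.6],"delta_rot":[-0.014,0,0]},{"dp":[0,-1.1,0.6],"delta_rot":[-0.014,0,0]},{"dp":[0,-1.1,0.5],"delta_rot":[-0.014,0,0]},{"dp":[0,-0.5,0.6],"delta_rot":[-0.02,0,0]},{"dp":[0,-0.5,0.6],"delta_rot":[-0.02,0,0]},{"dp":[0,-0.5,0.6],"delta_rot":[-0.02,0,0]},{"dp":[0,-0.5,0.6],"delta_rot":[-0.02,0,0]},{"dp":[0,-0.6,0.6],"delta_rot":[-0.02,0,0]},{"dp":[0,0,0],"delta_rot":[0,0,0]}]'
python3 -c "
from h import *
angle();plan((leaf(115,52),52,4),(leaf(130,60),60,4))"
```

```text
t: 10.4
eef_pos: [0.5263, -0.0086, 0.2003]
eef_rot: [0.92, -0.021, 0.007, -0.392]
ft_force: [0.5, -0.2, -0.1]
width: -0.0
grasp_force: 0.0
scene 0.67 73 leaf deg [95.8 97.  97.9]
side 0.57 970 leaf deg [ 97.   98.6 100.2]
tip(pan) [0.0003 0.0066 0.1141]
z [ 0.03  0.72 -0.69] pan [0.0002 0.0268 0.0948] j [ 0.67  0.33 -0.27  1.74 -0.66  1.45 -1.01] f [ 0.3  0.6 -1. ]
{"dp": [-0.0, -0.3, 0.67], "delta_rot": [-0.036, 0.001, -0.001]}
{"dp": [-0.0, -0.32, 0.66], "delta_rot": [-0.036, 0.001, -0.001]}
{"dp": [-0.0, -0.34, 0.65], "delta_rot": [-0.036, 0.001, -0.001]}
{"dp": [-0.0, -0.37, 0.64], "delta_rot": [-0.036, 0.001, -0.001]}
{"dp": [-0.0, -0.21, 0.7], "delta_rot": [-0.035, -0.0, -0.0]}
{"dp": [0.0, -0.23, 0.69], "delta_rot": [-0.035, 0.0, 0.0]}
{"dp": [0.0, -0.26, 0.69], "delta_rot": [-0.035, 0.0, 0.0]}
{"dp": [-0.0, -0.28, 0.68], "delta_rot": [-0.035, 0.0, -0.0]}
```

```bash
python3 -m pendant '[{"dp":[0,-0.3,0.7],"delta_rot":[-0.036,0,0]},{"dp":[0,-0.3,0.7],"delta_rot":[-0.036,0,0]},{"dp":[0,-0.3,0.6],"delta_rot":[-0.036,0,0]},{"dp":[0,-0.4,0.6],"delta_rot":[-0.036,0,0]},{"dp":[0,-0.2,0.7],"delta_rot":[-0.035,0,0]},{"dp":[0,-0.2,0.7],"delta_rot":[-0.035,0,0]},{"dp":[0,-0.3,0.7],"delta_rot":[-0.035,0,0]},{"dp":[0,-0.3,0.7],"delta_rot":[-0.035,0,0]},{"dp":[0,0,0],"delta_rot":[0,0,0]}]'
python3 -c "
from h import *
angle();plan((leaf(145,68),68,4),(leaf(162,75),75,5))"
```

```text
t: 11.72
eef_pos: [0.5285, 0.043, 0.1727]
eef_rot: [0.966, -0.022, 0.003, -0.258]
ft_force: [-0.1, 0.3, 0.9]
width: 0.0001
grasp_force: 0.0
scene 0.62 555 leaf deg [124.6 126.5 127.5]
side 0.86 384 leaf deg [125.  129.7 130.5]
tip(pan) [0.0003 0.0641 0.0917]
z [ 0.02  0.5  -0.87] pan [0.0002 0.0781 0.0675] j [ 0.49  0.2  -0.32  1.81 -0.48  1.26 -1.26] f [-0.4  0.2  0.3]
{"dp": [-0.0, -0.12, 0.73], "delta_rot": [-0.035, 0.001, -0.001]}
{"dp": [-0.0, -0.15, 0.73], "delta_rot": [-0.035, 0.001, -0.001]}
{"dp": [-0.01, -0.18, 0.72], "delta_rot": [-0.035, 0.001, -0.001]}
{"dp": [-0.01, -0.2, 0.72], "delta_rot": [-0.035, 0.001, -0.001]}
{"dp": [0.0, -0.02, 0.7], "delta_rot": [-0.024, 0.0, 0.0]}
{"dp": [-0.0, -0.04, 0.7], "delta_rot": [-0.024, -0.0, -0.0]}
{"dp": [0.0, -0.06, 0.69], "delta_rot": [-0.024, -0.0, 0.0]}
{"dp": [-0.0, -0.07, 0.69], "delta_rot": [-0.024, -0.0, 0.0]}
{"dp": [0.0, -0.09, 0.69], "delta_rot": [-0.024, -0.0, -0.0]}
```

```bash
python3 -m pendant '[{"dp":[0,-0.1,0.7],"delta_rot":[-0.035,0,0]},{"dp":[0,-0.1,0.7],"delta_rot":[-0.035,0,0]},{"dp":[0,-0.2,0.7],"delta_rot":[-0.035,0,0]},{"dp":[0,-0.2,0.7],"delta_rot":[-0.035,0,0]},{"dp":[0,0,0.7],"delta_rot":[-0.024,0,0]},{"dp":[0,0,0.7],"delta_rot":[-0.024,0,0]},{"dp":[0,-0.1,0.7],"delta_rot":[-0.024,0,0]},{"dp":[0,-0.1,0.7],"delta_rot":[-0.024,0,0]},{"dp":[0,-0.1,0.7],"delta_rot":[-0.024,0,0]},{"dp":[0,0,0],"delta_rot":[0,0,0]}]'
python3 -c "
from h import *
angle();plan((leaf(178,82,.12),82,7),(leaf(180,82,.12)-[0,0,.004],82,2))"
```

```text
t: 13.18
eef_pos: [0.5296, 0.0748, 0.1178]
eef_rot: [0.991, -0.022, 0.0, -0.131]
ft_force: [0.6, 0.2, -0.3]
width: 0.0004
grasp_force: 0.0
scene 0.73 748 leaf deg [157.  159.  160.2]
side 0.69 637 leaf deg [158.3 159.8 160.9]
tip(pan) [0.0003 0.1033 0.0404]
z [ 0.01  0.26 -0.97] pan [0.0002 0.1106 0.0133] j [ 0.31  0.19 -0.37  1.86 -0.22  1.09 -1.58] f [-0.2  0.4 -0.8]
{"dp": [-0.0, 0.14, 0.46], "delta_rot": [-0.018, 0.001, -0.0]}
{"dp": [-0.0, 0.13, 0.47], "delta_rot": [-0.018, 0.001, -0.0]}
{"dp": [-0.0, 0.12, 0.47], "delta_rot": [-0.018, 0.001, -0.0]}
{"dp": [-0.0, 0.11, 0.47], "delta_rot": [-0.018, 0.001, -0.0]}
{"dp": [-0.0, 0.1, 0.47], "delta_rot": [-0.018, 0.001, -0.0]}
{"dp": [-0.0, 0.1, 0.47], "delta_rot": [-0.018, 0.001, -0.0]}
{"dp": [-0.0, 0.09, 0.48], "delta_rot": [-0.018, 0.001, -0.0]}
{"dp": [0.0, 0.04, 0.41], "delta_rot": [0.0, 0.0, 0.0]}
{"dp": [0.0, 0.04, 0.41], "delta_rot": [0.0, 0.0, 0.0]}
```

```bash
python3 -m pendant '[{"dp":[0,0.1,0.5],"delta_rot":[-0.018,0,0]},{"dp":[0,0.1,0.5],"delta_rot":[-0.018,0,0]},{"dp":[0,0.1,0.5],"delta_rot":[-0.018,0,0]},{"dp":[0,0.1,0.5],"delta_rot":[-0.018,0,0]},{"dp":[0,0.1,0.5],"delta_rot":[-0.018,0,0]},{"dp":[0,0.1,0.4],"delta_rot":[-0.018,0,0]},{"dp":[0,0.1,0.2],"delta_rot":[-0.018,0,0]},{"dp":[0,0,0.2],"delta_rot":[0,0,0]},{"dp":[0,0,0],"delta_rot":[0,0,0]}]'
python3 -c "
from h import *
angle();plan((leaf(180,82,.12)-[0,0,.004],82,2))"
```

```text
t: 14.5
eef_pos: [0.5298, 0.0737, 0.0844]
eef_rot: [0.997, -0.023, -0.001, -0.068]
ft_force: [1.0, -0.0, 0.7]
width: -0.0001
grasp_force: 0.0
scene 0.85 764 leaf deg [174.  175.9 177.4]
side 0.95 891 leaf deg [174.8 176.5 178. ]
tip(pan) [1.000e-04 1.069e-01 7.300e-03]
z [ 0.    0.14 -0.99] pan [-0.      0.1107 -0.0204] j [ 0.22  0.21 -0.38  1.88 -0.07  1.04 -1.74] f [-0.2  0.  -0.7]
{"dp": [0.0, 0.09, 0.41], "delta_rot": [0.002, 0.002, -0.001]}
{"dp": [0.0, 0.09, 0.41], "delta_rot": [0.002, 0.002, -0.001]}
```

```bash
python3 -m pendant '[{"dp":[0,0,0.1],"delta_rot":[0,0,0]},{"dp":[0,0,0.1],"delta_rot":[0,0,0]},{"dp":[0,0,0.1],"delta_rot":[0,0,0]},{"dp":[0,0,0.1],"delta_rot":[0,0,0]},{"dp":[0,0,0],"delta_rot":[0,0,0]}]'; python3 -m pendant '[{"dp":[0,0,0.1],"delta_rot":[0,0,0]},{"dp":[0,0,0.1],"delta_rot":[0,0,0]},{"dp":[0,0,0],"delta_rot":[0,0,0]}]'
python3 -c "
from h import *
angle()"
```

```text
t: 15.32
eef_pos: [0.5299, 0.0744, 0.0806]
eef_rot: [0.997, -0.023, -0.001, -0.068]
ft_force: [1.0, -0.1, 0.4]
width: 0.0
grasp_force: 0.3
t: 15.7
eef_pos: [0.5301, 0.0744, 0.0801]
eef_rot: [0.997, -0.023, -0.001, -0.068]
ft_force: [-7.6, -4.2, 16.3]
width: -0.0002
grasp_force: 8.2
scene 0.85 805 leaf deg [175.2 177.9 179.3]
side 0.96 921 leaf deg [-178.9  178.3  179.5]
```

It is pressed flat: 16 N at the stop. I back off straight up and check.

```bash
python3 -m pendant '[{"dp":[0,0,0],"delta_rot":[0,0,0]},{"dp":[0,0,0],"delta_rot":[0,0,0]},{"dp":[0,0,-1],"delta_rot":[0,0,0]},{"dp":[0,0,-3],"delta_rot":[0,0,0]},{"dp":[0,0,-5],"delta_rot":[0,0,0]},{"dp":[0,0,-5],"delta_rot":[0,0,0]},{"dp":[0,0,0],"delta_rot":[0,0,0]},{"dp":[0,0,0],"delta_rot":[0,0,0]}]'
python3 - <<'E'
from h import *
for cam in("scene","side"):
    c=optics.read_camera(cam);P=pts(c)
    q=R.from_euler("z",-YAW).apply(P.reshape(-1,3)-H);q=q[(abs(q[:,0])<.06)&(q[:,1]>.02)&(q[:,1]<.16)&(abs(q[:,2])<.05)]
    print(cam,len(q),"slope rad",np.polyfit(q[:,1],q[:,2],1).round(4),"ymax",q[:,1].max().round(3))
    for n in("jar","funnel","tongs"):
        for d in optics.outline_of(cam,n)[:1]: print(n,np.median(P[d["pixels"]&(c["range_z"]>0)],0).round(3))
cv2.imwrite("pics/f.png",cv2.resize(optics.read_camera("scene")["frame"],(800,600)))
E
```

```text
t: 16.9
eef_pos: [0.5295, 0.0557, 0.217]
eef_rot: [0.997, -0.023, -0.001, -0.068]
ft_force: [-0.4, 0.0, -0.8]
width: -0.0003
grasp_force: 0.0
scene 1199 slope rad [-0.0041  0.004 ] ymax 0.16
jar [0.537 0.038 0.109]
funnel [ 0.572 -0.419  0.021]
tongs [0.683 0.366 0.012]
side 1235 slope rad [-0.0773  0.0063] ymax 0.16
jar [0.436 0.397 0.069]
funnel [ 0.55  -0.406  0.021]
tongs [0.649 0.37  0.011]
```

View pics/f.png

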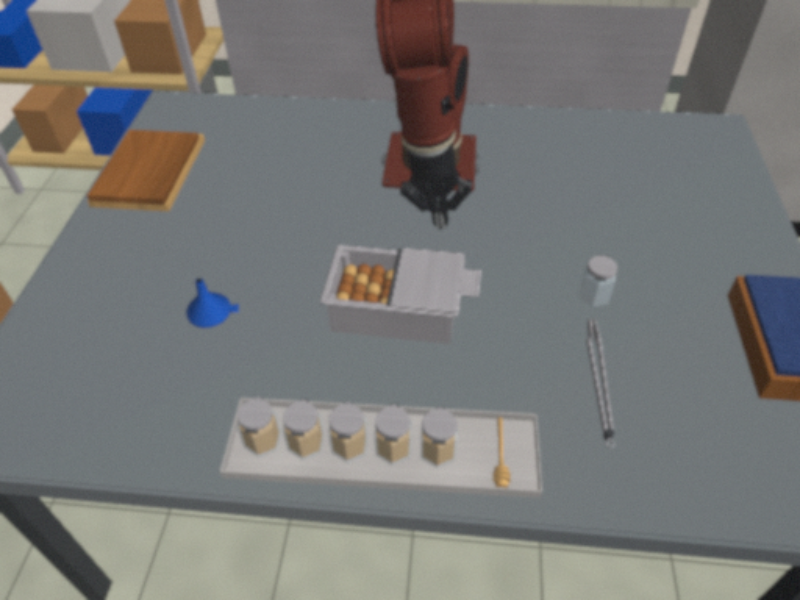

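The leaf lies flat on the still half, with the tab at (470,282). The walnuts are exposed, the pan, funnel, jar and tongs look unmoved, and the hand is well above everything.

```bash
python3 -c "
from rig import job
print(job.sign_off())"
```

```text
the job is handed in; nothing more can be done
None
```

The pan is open and the job is handed in: the leaf was turned over with the fingers shut, pressed flat on the still half, and the hand ended clear; in the last picture the pan, jar, funnel and tongs look unmoved (sign-off returned no verdict).

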